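# Pack the slide-mounting kit

## Robot

A 6-joint arm with a two-finger parallel gripper is mounted at the origin on a cart in front of the work surface, level with it; the furniture and walls round the work are solid. World frame = base frame: x ahead of the robot, y to its left, z up, the work surface at z = 0. Lengths are in m, angles in degrees, forces in N, time in s.
With the tool pointing down it reaches from about 0.4 to 0.825 m from the base axis. Payload 7 kg.
Tool frame: the origin (TCP) lies on the centre line of the jaws, within the pads' length; the fingertips stand 19 mm ahead of it and the grasp point (between the pads) is the TCP (r.tip_extent is the distance from the TCP to the fingertips, in m); z points along the fingers, y is the line along which they close (so a half turn about z gives the same grasp; the last joint's range is limited). The gripper opens to 88 mm and grips with 3 to 60 N. Pads are 19 mm wide; open, the fingers measure 130 mm over their backs; the gripper's body (78 mm by 193 mm) begins 47 mm behind the grasp point.
Start: joints at [89.96, 20.546, 0.682, 0, -70.136, -16.507], TCP at [0.192, 0.647, 0.246] pointing down, gripper open.
Joint ranges: [-176.03, 176.03], [-82.01, 121.73], [-58.28, 71.71], [-173.87, 95.51], [-174.79, -0.11], [-173.66, 173.66]. Speed limits (degrees/s): [136.94, 136.94, 172.46, 180, 180, 180].

## Interface

Orientations are given as [roll, pitch, yaw] about the fixed x, y, z axes, in that order (R = Rz(yaw) Ry(pitch) Rx(roll)).
In Python, from plant import r gives the robot as it stands. The module is installed in compiled form; this text tells all that it offers.
- The arm moves only by the tool jog_arm, never from a script. Its argument "deltas" is a list that holds one entry, the list of rows, each a list of 5 numbers: the opening, from -1 (shut) to 1 (fully open), then the shift along the world's x, y, z in cm, then the turn about the world's z in rad. In form: [[[claw, dx, dy, dz, turn], ...]]. A call has 1 to 8 rows; each row shifts and turns the commanded pose from where the row before left it; what a row does not reach is not made up. A row lasts 1/8 s, in which the tool goes at most 62.5 mm and 10.7 degrees, less where a joint would pass 70% of its speed; a pose out of reach is approached as far as the arm can. A call with a gripper value outside its range is refused whole. The fingers move at their own pace and stop on an object; "force" is the grip in N (left out, the last holds). Time passes only in rows, so rows that do not move let the fingers close. It gives the time, the measured TCP pose, the force, the opening and the grip force at its end, in the units of the state.
- r.get_state(): the state, without advancing time (a new reading comes with each control period).
- r.capture(name): name is "scene" or "top" or "wrist"; returns the picture (400x640x3 uint8, blue, green, red); there is no depth.
- r.camera_info(name): a dict with "fx", "fy", "cx", "cy" (pixels), "view" (4x4, takes a point from world to camera coordinates). Camera axes: x right, y up, looking along -z (the intrinsics and any distortion apply to the point x, -y, -z); pixel columns grow to the right and rows downward; lengths in m; the calibration is good to about 2 mm. A picture is of the moment at which its call begins: read the wrist's pose just before it. camera_info takes no time and is no camera call; for the wrist camera it gives the pose at the moment of the call.
- r.close_job(): hands the job in; it is judged then, once.
The state is a dict: "time_s": time; "joints": joint angles; "qd": joint speeds; "joint_torque": joint torques, N m; "tcp_pos": TCP position; "eef_rot": TCP orientation; "contact_force": force on the tool from outside, world axes, zero at the start; "moment": the same for the moment, N m; "gripper_width": finger opening in m; "gripper_force": force on a finger pad.
Only numpy, scipy, OpenCV 4.12 (cv2) and the standard library are available. Lean on these libraries where they do the work, as an engineer would, in place of code of your own. Each camera call takes 0.05 s, during which the arm holds its last target. There are 200 camera calls.

## Task

Pack the slide-mounting kit into the steel tray: the small amber bottle into the low round well, the white dropper bottle into the tall square well, the cover-slip box into the short pocket and the slide mailer into the long pocket, bottles kept upright and boxes flat, each fully down on the floor of its place. The green-capped dye bottle and the bench timer do not belong to the kit: leave them where they are.

Things in the scene. Friction and masses are not known exactly. Their poses are not given: they have to be found in the camera images.
- oil_bottle: Small amber bottle with black screw cap, belongs to the kit; diameter 25 mm up to 41 mm high, cap diameter 19 mm up to 57 mm. Stands upright. 0.05 kg. Origin: centre of its underside, z up. 
- dropper_bottle: White squeeze bottle with a pointed dropper tip, belongs to the kit; diameter 29 mm up to 66 mm high, tapering tip up to 98 mm. Stands upright. 0.06 kg. Origin: centre of its underside, z up. 
- coverslip_box: Small white box of cover slips with closed slip-on lid, belongs to the kit; 36 (x) x 56 (y) x 21 mm high, lying flat. 0.06 kg. Origin: centre of its underside, z up. 
- slide_mailer: Long, thin, closed whitish plastic slide mailer, belongs to the kit; 34 mm wide (x), 86 mm long (y, from -41 to +45 mm), 12 mm high, lying flat. 0.08 kg. Origin: centre of its underside, z up. 
- dye_bottle: Bottle with a wide dark green flat cap, not part of the kit; diameter 33 mm, 88 mm high. Loose, to be left alone. Origin: centre of its underside, z up. 
- bench_timer: White countdown timer with keys and display on top, not part of the kit; 48 (x) x 58 (y) x 16 mm. Loose, to be left alone. Origin: centre of its underside, z up. 
- round_well: White low round well for the amber bottle: inner diameter 40 mm, wall 4 mm, standing 15 mm above the plate, in the plate's middle. Grey insert, plate 86 (x) x 112 (y) x 6 mm, fixed in a cell of a low steel tray (rim 16 mm high). Origin: centre of the plate's underside, 4 mm above the worktop; z up. Things stand on the plate's top, 6 mm above the origin.
- square_well: White tall square well for the dropper bottle: inside 46 x 46 mm, wall 4 mm, standing 40 mm above the plate, in the plate's middle. Grey insert, plate 86 (x) x 112 (y) x 6 mm, fixed in a cell of a low steel tray (rim 16 mm high). Origin: centre of the plate's underside, 4 mm above the worktop; z up. Things stand on the plate's top, 6 mm above the origin.
- short_pocket: White shallow closed rectangular frame for the cover-slip box: inside 50 (x) x 72 (y) mm, wall 3 mm, 7 mm above the plate, in the plate's middle. Grey insert, plate 86 (x) x 112 (y) x 6 mm, fixed in a cell of a low steel tray (rim 16 mm high). Origin: centre of the plate's underside, 4 mm above the worktop; z up. Things stand on the plate's top, 6 mm above the origin.
- long_pocket: Long shallow white frame for the slide mailer, mid-plate: inside 48 (x) x 106 (y) mm, wall 3 mm, 7 mm above the plate; long sides cut away over their middle 56 mm. Grey insert, plate 86 (x) x 112 (y) x 6 mm, fixed in a cell of a low steel tray (rim 16 mm high). Origin: centre of the plate's underside, 4 mm above the worktop; z up. Things stand on the plate's top, 6 mm above the origin.

How it is judged:
By the outcome, as a careful person would: the job done as asked, in the order asked, and still so for the second after the job is handed in, with the robot touching nothing.
It also fails if it takes over 115 s, if anything falls off the work surface, if the arm or the gripper's body presses on something with over 40 N, if the wrist force passes 120 N, or if a joint passes its speed limit or range.

## Working session

There is one attempt and no reset: what is moved stays moved. The work goes in short steps, Python scripts to look and compute and a tool call to move; the robot and the scene stay as the last step left them, time stands still between calls to the robot, and variables do not carry over. Pictures are saved under pics/ and viewed, at most 14 in all, crops included, and the job is handed in when it is done.

Besides the shell and the picture viewer there is one more tool, called after "Call:" by a JSON object that holds its "api" and its "payload". jog_arm: Moves the arm, as the interface text tells. Its arguments: {"type":"object","properties":{"deltas":{"type":"array"},"force":{"type":"number"}},"required":["deltas"]}

```bash
mkdir -p pics
cat > h.py <<'E'
import numpy as np, cv2
from plant import r
def ray(name,u,v,info=None):
    i=info or r.camera_info(name); V=np.array(i["view"]); R=V[:3,:3]; t=V[:3,3]
    d=np.array([(u-i["cx"])/i["fx"],-(v-i["cy"])/i["fy"],-1.0])
    return -R.T@t, R.T@d
def onplane(name,u,v,z,info=None):
    o,d=ray(name,u,v,info); return o+d*(z-o[2])/d[2]
def proj(name,p,info=None):
    i=info or r.camera_info(name); V=np.array(i["view"]); c=V[:3,:3]@np.array(p)+V[:3,3]
    return i["cx"]+i["fx"]*c[0]/-c[2], i["cy"]+i["fy"]*-c[1]/-c[2]
E
python3 - <<'E'
from h import *
s=r.get_state();print({k:np.round(v,3) for k,v in s.items()})
for n in("scene","top"):
    i=r.camera_info(n);print(n,{k:(np.round(v,3).tolist()) for k,v in i.items()})
    cv2.imwrite(f"pics/{n}0.png",r.capture(n))
i=r.camera_info("wrist");print(i);cv2.imwrite("pics/wrist0.png",r.capture("wrist"))
E
```

```text
{'time_s': np.float64(0.0), 'joints': array([ 8.9960e+01,  2.0593e+01,  6.3400e-01, -2.0000e-02, -7.0136e+01,
       -1.6507e+01]), 'qd': array([-0.147,  0.038,  0.081, -0.01 , -0.075,  0.057]), 'joint_torque': array([ 1.0000e-03, -5.8271e+01,  2.9305e+01,  6.9970e+00,  7.0000e-03,
       -0.0000e+00]), 'tcp_pos': array([0.192, 0.647, 0.245]), 'eef_rot': array([ 1.79904e+02, -9.00000e-03, -1.65540e+01]), 'contact_force': array([ 0.122, -0.299,  0.356]), 'moment': array([-0.056,  0.022, -0.012]), 'gripper_force': np.float64(0.0), 'gripper_width': np.float64(0.087)}
scene {'fx': 506.175, 'fy': 506.175, 'cx': 320.712, 'cy': 202.466, 'view': [[0.668, -0.744, 0.017, -0.382], [0.303, 0.292, 0.907, -0.194], [-0.68, -0.601, 0.421, -1.075], [0.0, 0.0, 0.0, 1.0]]}
top {'fx': 473.342, 'fy': 473.342, 'cx': 318.951, 'cy': 202.653, 'view': [[-0.003, -1.0, -0.01, -0.023], [0.982, -0.005, 0.189, -0.51], [-0.189, -0.009, 0.982, -1.32], [0.0, 0.0, 0.0, 1.0]]}
{'fx': 328.4591624905582, 'fy': 328.4591624905582, 'cx': 311.7800419137242, 'cy': 198.23179786822618, 'view': array([[-0.2852876 , -0.95844043,  0.001713  ,  0.67442749],
       [ 0.92643146, -0.27621704, -0.25579074,  0.0325383 ],
       [ 0.24563334, -0.07138694,  0.96673066, -0.39076896],
       [ 0.        ,  0.        ,  0.        ,  1.        ]])}
```

View pics/top0.png

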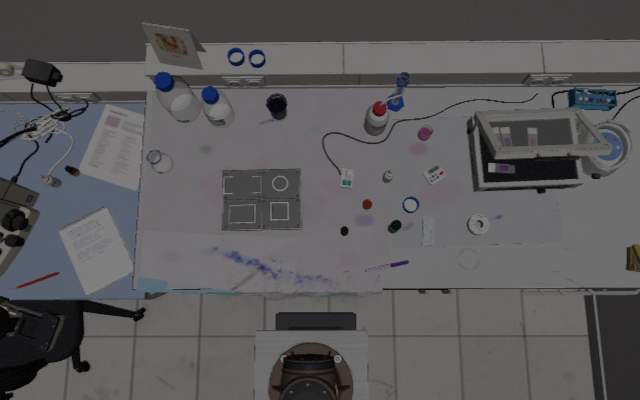

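View pics/scene0.png

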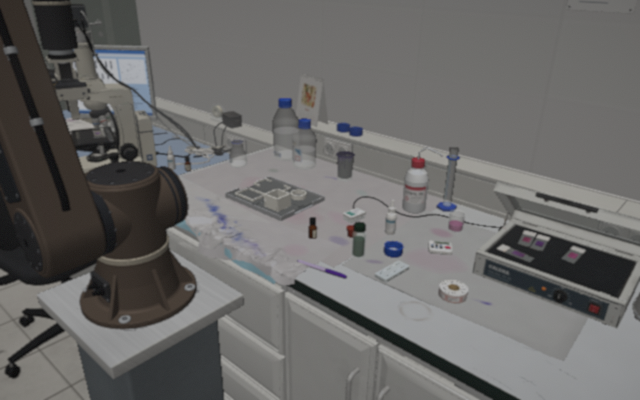

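The top view shows the tray at about (262,200), amber bottle (344,231), dye bottle (396,226), dropper (389,176), cover-slip box (347,178), timer (435,174) and mailer (428,230). The scene view agrees: amber (312,228), dropper (391,220), dye (359,238), box (354,214), timer (440,247) and mailer (392,270). I'll enlarge the top view.

Run:
```python
from h import *
im=cv2.imread("pics/top0.png")
c=im[155:255,215:455]
c=cv2.resize(c,None,fx=3.3,fy=3.3,interpolation=cv2.INTER_CUBIC)
cv2.imwrite("pics/topc.png",cv2.convertScaleAbs(c,alpha=1.5))
for n,u,v,z in [("amber",344,231,.05),("dye",396,226,.088),("dropper",389,176,.08),("box",347,178,.021),("timer",435,174,.016),("mailer",428,230,.012),("round",280.5,183.5,.025),("square",280,211,.05),("short",242,214,.017),("long",242,183,.017)]:
    p=onplane("top",u,v,z);print(n,p.round(3),np.hypot(p[0],p[1]).round(3))
```

```text
amber [ 0.427 -0.097  0.05 ] 0.438
dye [ 0.435 -0.239  0.088] 0.497
dropper [ 0.58  -0.226  0.08 ] 0.623
box [ 0.59  -0.109  0.021] 0.6
timer [ 0.602 -0.372  0.016] 0.708
mailer [ 0.434 -0.344  0.012] 0.554
round [0.573 0.089 0.025] 0.58
square [0.486 0.087 0.05 ] 0.494
short [0.483 0.202 0.017] 0.524
long [0.577 0.205 0.017] 0.612
```

View pics/topc.png

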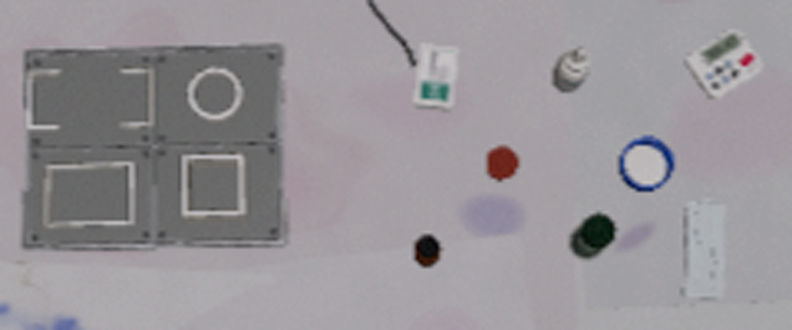

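Call:
{"api": "jog_arm", "payload": {"deltas": [[[1,2.3,-4,0,0.018],[1,2.3,-4,0,0.018],[1,2.3,-4,0,0.018],[1,2.3,-4,0,0.018],[1,2.3,-4,0,0.018],[1,2.3,-4,0,0.018],[1,2.3,-4,0,0.018],[1,2.3,-4,0,0.018]]]}}

```text
time_s: 1.15
tcp_pos: [0.3767, 0.3255, 0.2456]
eef_rot: [-180.0, 0.0, -8.3]
contact_force: [1.4, -0.6, 0.2]
gripper_width: 0.0876
gripper_force: 0.0
```

Call:
{"api": "jog_arm", "payload": {"deltas": [[[1,2.3,-4,0,0.018],[1,2.3,-4,0,0.018],[1,2.3,-4,0,0.018],[1,2.3,-4,0,0.018],[1,2.3,-4,0,0.018],[1,2.3,-4,0,0.018],[1,2.3,-4,0,0.018],[1,2.3,-4,0,0.018]]]}}

```text
time_s: 2.15
tcp_pos: [0.5607, 0.0056, 0.2454]
eef_rot: [-180.0, 0.0, -0.0]
contact_force: [0.2, 0.0, -0.3]
gripper_width: 0.0877
gripper_force: 0.0
```

Call:
{"api": "jog_arm", "payload": {"deltas": [[[1,0,0,0,0],[1,0,0,0,0]]]}}

```text
time_s: 2.4
tcp_pos: [0.5599, 0.0069, 0.2452]
eef_rot: [180.0, 0.0, -0.1]
contact_force: [0.6, 0.6, -0.2]
gripper_width: 0.0876
gripper_force: 0.0
```

Run:
```python
from h import *
import pickle
i=r.camera_info("wrist");im=r.capture("wrist");pickle.dump(i,open("w1.pkl","wb"))
cv2.imwrite("pics/w1.png",im);s=r.get_state();print(s["tcp_pos"],s["eef_rot"],s["joints"])
cv2.imwrite("pics/w1b.png",cv2.convertScaleAbs(cv2.resize(im,(800,500),interpolation=cv2.INTER_CUBIC),alpha=1.5))
```

```text
[0.55986986 0.00734496 0.24539578] [-1.79995345e+02  2.25015972e-02 -5.15639399e-02] [ 2.07755106e+01  9.76979026e+00 -1.40455565e+01 -1.34992655e-02
 -6.62040299e+01  6.91783733e+01]
```

View pics/w1b.png

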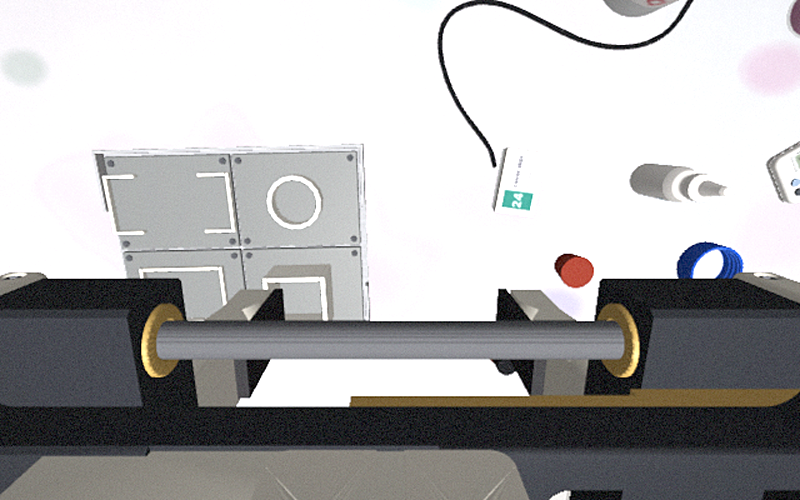

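The wrist view (×1.25) shows the round well at about (294,202), the long pocket at (168,203), the cover-slip box at (515,180), the dropper base at (645,180), and the tops of the square well and short pocket. Next I'll measure them properly.

```bash
cat > m.py <<'E'
from h import *
import pickle
w=cv2.imread("pics/w1.png"); wi=pickle.load(open("w1.pkl","rb")); t=cv2.imread("pics/top0.png"); s=cv2.imread("pics/scene0.png")
def blobs(im,mask,box,name,info,z,amin=15):
    x0,y0,x1,y1=box; m=np.zeros(mask.shape,np.uint8); m[y0:y1,x0:x1]=mask[y0:y1,x0:x1]*255
    cs,_=cv2.findContours(m,cv2.RETR_CCOMP,cv2.CHAIN_APPROX_NONE)
    for c in cs:
        if cv2.contourArea(c)<amin: continue
        (cx,cy),(a,b),an=cv2.minAreaRect(c); B=np.array([onplane(name,*p,z,info)[:2] for p in cv2.boxPoints(((cx,cy),(a,b),an))])
        e=B[1]-B[0]; f=B[2]-B[1]
        if np.hypot(*f)>np.hypot(*e): e=f
        print(name,"px",(round(cx),round(cy)),"world",onplane(name,cx,cy,z,info)[:2].round(4),"sides",np.round([np.hypot(*(B[1]-B[0])),np.hypot(*(B[2]-B[1]))],4),"longdir",(np.degrees(np.arctan2(e[1],e[0]))%180).round(1))
if __name__=="__main__":
    g=cv2.cvtColor(w,cv2.COLOR_BGR2GRAY)
    print("tray grey",g[205*4//5,294*4//5],g[150,150],"frame",g[int(177/1.25),int(294/1.25)],"table",g[100,300], "box",g[160//1,410])
    blobs_=lambda *a,**k:blobs(*a,**k)
    wf=g>150
    print("round");blobs(w,wf,(205,130,265,190),"wrist",wi,.025)
    print("long");blobs(w,wf,(84,136,186,192),"wrist",wi,.017)
    gt=cv2.cvtColor(t,cv2.COLOR_BGR2GRAY)
    print("tray top dark");blobs(t,gt<105,(215,160,310,240),"top",None,.016,amin=300)
    print("frames top");blobs(t,gt>125,(225,172,298,228),"top",None,.017)
    print("amber top");blobs(t,gt<70,(335,222,353,240),"top",None,.057)
    print("dye top");blobs(t,gt<70,(385,217,405,235),"top",None,.088)
    gs=cv2.cvtColor(s,cv2.COLOR_BGR2GRAY)
    print("amber scene");blobs(s,gs<60,(305,214,320,242),"scene",None,.03)
    ws=cv2.cvtColor(w,cv2.COLOR_BGR2HSV)
    a=cv2.convertScaleAbs(cv2.resize(w[105:180,380:600],None,fx=3.6,fy=3.6,interpolation=cv2.INTER_CUBIC),alpha=1.1)
    b=cv2.resize(t[160:245,330:450],None,fx=3.6,fy=3.6,interpolation=cv2.INTER_CUBIC); b=cv2.copyMakeBorder(b,0,0,0,a.shape[1]-b.shape[1],cv2.BORDER_CONSTANT)
    cv2.imwrite("pics/mix.png",np.vstack([a,b]))
E
python3 m.py
```

```text
tray grey 125 122 frame 208 table 176 box 110
round
wrist px (235, 162) world [0.5753 0.0922] sides [0.0461 0.0465] longdir 43.6
wrist px (235, 162) world [0.5753 0.0922] sides [0.0398 0.0405] longdir 43.5
long
wrist px (99, 166) world [0.5699 0.2475] sides [0.0332 0.0588] longdir 171.1
wrist px (173, 162) world [0.574  0.1635] sides [0.0278 0.0556] longdir 3.0
tray top dark
top px (262, 196) world [0.5359 0.1445] sides [0.2828 0.2095] longdir 91.2
frames top
amber top
top px (344, 231) world [ 0.4275 -0.0963] sides [0.0223 0.0221] longdir 134.8
dye top
top px (394, 226) world [ 0.4354 -0.2339] sides [0.04   0.0272] longdir 134.3
amber scene
scene px (312, 228) world [ 0.4307 -0.0966] sides [0.016  0.1047] longdir 42.5
```

View pics/mix.png

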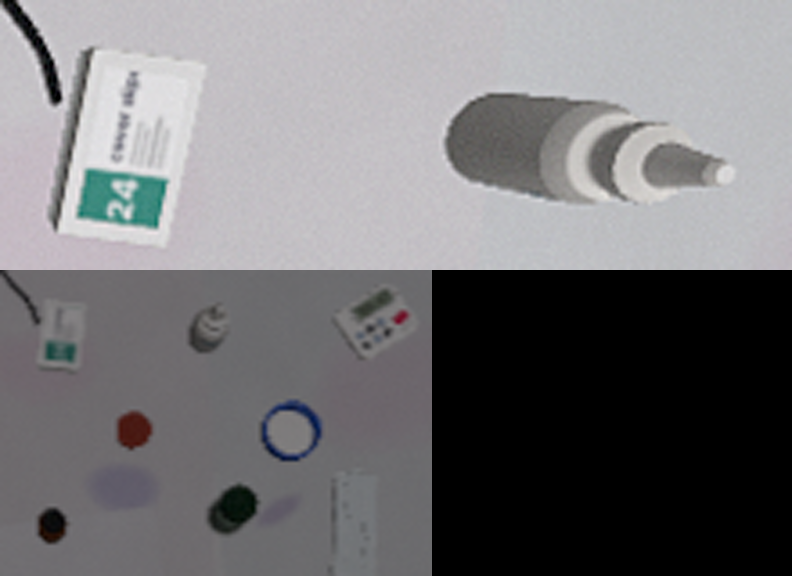

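The box top's corners are near (93,48), (206,62), (168,247) and (57,232) in the upper crop, and the dropper tip is at (725,174).

Run:
```python
from m import *
q=[(93,48),(206,62),(168,247),(57,232)]
P=np.array([onplane("wrist",380+x/3.6,105+y/3.6,.021,wi)[:2] for x,y in q]);print("box",P.mean(0).round(4),"sides",[np.hypot(*(P[k]-P[(k+1)%4])).round(4) for k in range(4)],"long",np.degrees(np.arctan2(*(P[0]-P[3]+P[1]-P[2])[::-1])).round(1))
print("drop tip w",onplane("wrist",380+725/3.6,105+174/3.6,.098,wi).round(4),"base left",onplane("wrist",380+446/3.6,105+145/3.6,.0,wi).round(4))
print("drop tip top",onplane("top",330+217/3.6,160+40/3.6,.098).round(4), "body top",onplane("top",330+205/3.6,160+76/3.6,0.0).round(4))
q=[(685,200),(725,203),(722,298),(682,297)]
P=np.array([onplane("top",215+x/3.3,155+y/3.3,.012)[:2] for x,y in q]);print("mailer",P.mean(0).round(4),[np.hypot(*(P[k]-P[(k+1)%4])).round(4) for k in range(4)],np.degrees(np.arctan2(*(P[0]-P[3]+P[1]-P[2])[::-1])).round(1))
print("dye",onplane("top",215+597/3.3,155+231/3.3,.088).round(4))
for n,x,y,z in[("round",214.5,94,.025),("square",213,185,.05),("short",89.5,195,.017),("long",90,98,.017)]: print(n,onplane("top",215+x/3.3,155+y/3.3,z).round(4))
```

```text
box [ 0.591  -0.1082] sides [np.float64(0.0345), np.float64(0.0567), np.float64(0.0353), np.float64(0.0562)] long -7.0
drop tip w [ 0.5926 -0.2286  0.098 ] base left [ 0.5898 -0.2167  0.    ]
drop tip top [ 0.59  -0.227  0.098] body top [ 0.5846 -0.2303  0.    ]
mailer [ 0.4323 -0.3449] [np.float64(0.0356), np.float64(0.0852), np.float64(0.0352), np.float64(0.087)] -4.4
dye [ 0.4382 -0.2392  0.088 ]
round [0.5731 0.0904 0.025 ]
square [0.4856 0.0883 0.05  ]
short [0.4829 0.2018 0.017 ]
long [0.5719 0.2039 0.017 ]
```

Call:
{"api": "jog_arm", "payload": {"deltas": [[[1,-3.3,-2.6,0,0],[1,-3.3,-2.6,0,0],[1,-3.3,-2.6,0,0],[1,-3.2,-2.55,0,0],[1,0,0,-4,0],[1,0,0,-4,0],[1,0,0,-4,0],[1,0,0,-3,0]]]}}

```text
time_s: 3.45
tcp_pos: [0.4287, -0.0956, 0.0945]
eef_rot: [-180.0, -0.0, 0.1]
contact_force: [-0.2, 0.2, -0.1]
gripper_width: 0.0875
gripper_force: 0.0
```

Run:
```python
from h import *
print({k:np.round(v,3) for k,v in r.get_state().items() if k in("tcp_pos","eef_rot","joints")})
im=np.hstack([r.capture("top")[205:255,320:380],r.capture("scene")[190:240,290:350]])
i=r.camera_info("wrist");w=r.capture("wrist")[150:400,120:500]
im=cv2.resize(im,(760,316),interpolation=cv2.INTER_CUBIC);w=cv2.resize(w,(760,280)) if 0 else cv2.copyMakeBorder(w,0,0,0,380,cv2.BORDER_CONSTANT)
cv2.imwrite("pics/a1.png",np.vstack([im,w]))
```

```text
{'joints': array([ 1.3318e+01,  7.7750e+00, -3.9628e+01, -1.2000e-02, -4.2594e+01,
        7.6746e+01]), 'tcp_pos': array([ 0.429, -0.096,  0.095]), 'eef_rot': array([-1.79992e+02, -1.00000e-03,  5.50000e-02])}
```

View pics/a1.png

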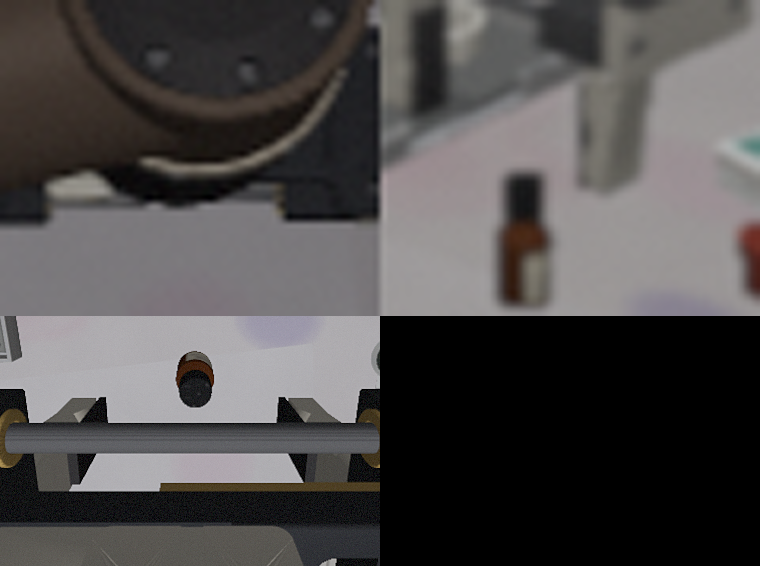

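The amber bottle appears in the wrist view with its cap centre at full-frame (315,224) and its far base edge at about (315,185). It is not yet between the fingers, so I'll compute its position from these.

Run:
```python
from h import *
i=r.camera_info("wrist");print(r.get_state()["tcp_pos"])
print(onplane("wrist",315,224,.057,i),onplane("wrist",315,185,0,i)); print(proj("wrist",[.4285,-.0965,.057],i),proj("wrist",[.4285,-.0965,0],i))
print(proj("scene",[.4285,-.0965,.057]),proj("top",[.4285,-.0965,.057]))
for y in(-.04,-.155):print(proj("wrist",[.4287,y,.0755],i))
R=np.array(i["view"]);print(-R[:3,:3].T@R[:3,3])
```

```text
[ 0.42833708 -0.09593457  0.09503526]
[ 0.43465853 -0.09762102  0.057     ] [ 0.44472808 -0.09817728  0.        ]
(np.float64(313.02992975256507), np.float64(234.07519373517056)) (np.float64(312.68782554866794), np.float64(206.2485974875189))
(np.float64(311.4773917015911), np.float64(218.34550240535634)) (np.float64(344.06900893102636), np.float64(230.14848510882936))
(np.float64(205.22830318823537), np.float64(246.5809572333123))
(np.float64(424.9059324088496), np.float64(246.5827335694728))
[ 0.49761739 -0.09561065  0.23504795]
```

Call:
{"api": "jog_arm", "payload": {"deltas": [[[1,0.4,-0.1,-2,0],[1,0,0,-2,0],[1,0,0,-1.4,0],[1,0,0,0,0],[-1,0,0,0,0],[-1,0,0,0,0],[-1,0,0,0,0],[-1,0,0,0,0]]], "force": 15}}

```text
time_s: 4.6
tcp_pos: [0.4334, -0.0975, 0.0418]
eef_rot: [-180.0, -0.0, -0.0]
contact_force: [-0.3, -1.2, -0.1]
gripper_width: 0.053
gripper_force: 0.0
```

Call:
{"api": "jog_arm", "payload": {"deltas": [[[-1,0,0,0,0],[-1,0,0,0,0],[-1,0,0,0,0],[-1,0,0,0,0]]]}}

```text
time_s: 5.1
tcp_pos: [0.4332, -0.0975, 0.0415]
eef_rot: [180.0, 0.0, -0.0]
contact_force: [0.2, 0.6, -0.6]
gripper_width: 0.0242
gripper_force: 15.0
```

Call:
{"api": "jog_arm", "payload": {"deltas": [[[-1,0,0,4,0],[-1,0,0,4,0],[-1,2.83,3.78,0,0],[-1,2.83,3.78,0,0],[-1,2.83,3.78,0,0],[-1,2.83,3.78,0,0],[-1,2.83,3.78,0,0],[-1,0,0,0,0]]]}}

```text
time_s: 6.1
tcp_pos: [0.5764, 0.0939, 0.1209]
eef_rot: [180.0, -0.0, 0.1]
contact_force: [-1.0, -1.2, -1.0]
gripper_width: 0.0246
gripper_force: 15.0
```

Call:
{"api": "jog_arm", "payload": {"deltas": [[[-1,0,0,-2,0],[-1,0,0,-1.5,0],[-1,0,0,0,0]]]}}

```text
time_s: 6.48
tcp_pos: [0.5736, 0.0907, 0.0852]
eef_rot: [179.9, 0.2, -0.1]
contact_force: [0.2, 0.1, -0.4]
gripper_width: 0.0246
gripper_force: 15.0
```

Run:
```python
from h import *
print({k:np.round(v,3) for k,v in r.get_state().items() if k in("tcp_pos","eef_rot","joints","gripper_width")})
i=r.camera_info("wrist");w=r.capture("wrist");cv2.imwrite("pics/a2w.png",w)
s=r.capture("scene")[150:250,210:340]
a=cv2.resize(w[120:260,180:460],(560,280));b=cv2.resize(s,(400,308),interpolation=cv2.INTER_CUBIC)
b=cv2.copyMakeBorder(b,0,0,0,160,cv2.BORDER_CONSTANT);cv2.imwrite("pics/a2.png",cv2.convertScaleAbs(np.vstack([a,b]),alpha=1.3))
x,y,z=r.get_state()["tcp_pos"]
print("base px",proj("wrist",[x,y,z-.042],i),"well",proj("wrist",[.5745,.0915,.025],i),"well back rim",proj("wrist",[.5945,.0915,.025],i), proj("wrist",[.58,.0915-.115,.016],i))
```

```text
{'joints': array([ 2.8262e+01,  2.0591e+01, -2.2661e+01, -1.6000e-02, -4.6922e+01,
        6.1671e+01]), 'tcp_pos': array([0.574, 0.091, 0.085]), 'eef_rot': array([ 1.79928e+02,  1.59000e-01, -7.80000e-02]), 'gripper_width': np.float64(0.025)}
base px (np.float64(311.0685348061916), np.float64(230.8856529060067)) well (np.float64(310.6528981530582), np.float64(220.3813577228243)) well back rim (np.float64(310.56850790044854), np.float64(190.12520638795425)) (np.float64(483.53628466110695), np.float64(207.7911292834523))
```

View pics/a2.png

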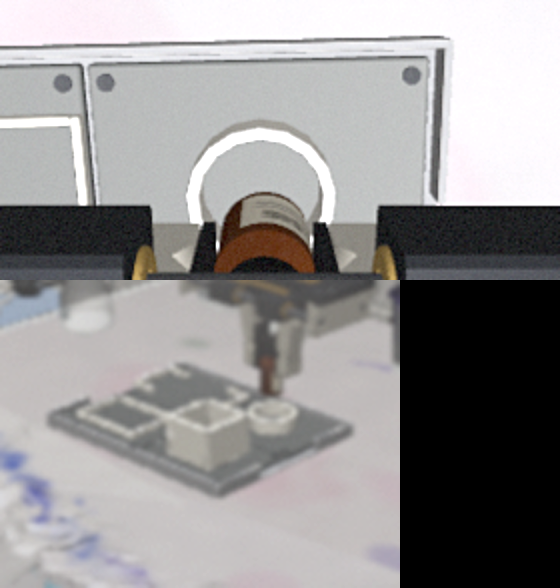

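The well's inner far edge is at full-frame (310,190), as predicted, and the bottle is centred over the well. Lowering now.

Call:
{"api": "jog_arm", "payload": {"deltas": [[[-1,0,0,-1.5,0],[-1,0,0,-1.2,0],[-1,0,0,-0.6,0],[-1,0,0,-0.2,0],[-1,0,0,-0.1,0],[-1,0,0,0,0]]]}}

```text
time_s: 7.32
tcp_pos: [0.5745, 0.0912, 0.0515]
eef_rot: [180.0, 0.0, -0.0]
contact_force: [-4.0, -0.1, 9.8]
gripper_width: 0.0243
gripper_force: 15.0
```

Call:
{"api": "jog_arm", "payload": {"deltas": [[[0.2,0,0,0.1,0],[0.2,0,0,0,0],[0.2,0,0,0,0],[0.2,0,0,3,0],[0.5,0,0,4,0],[1,0,0,4,0]]]}}

```text
time_s: 8.07
tcp_pos: [0.5746, 0.0914, 0.1624]
eef_rot: [180.0, 0.0, -0.0]
contact_force: [-0.1, 0.3, -0.1]
gripper_width: 0.0673
gripper_force: 0.0
```

Call:
{"api": "jog_arm", "payload": {"deltas": [[[1,0.25,-4.6,0,0],[1,0.25,-4.6,0,0],[1,0.25,-4.6,0,0],[1,0.25,-4.6,0,0],[1,0.25,-4.6,0,0],[1,0.25,-4.6,0,0],[1,0.25,-4.45,0,0],[1,0,0,0,0]]]}}

```text
time_s: 9.07
tcp_pos: [0.5919, -0.2317, 0.1609]
eef_rot: [180.0, 0.0, -0.2]
contact_force: [-0.5, 0.2, 0.2]
gripper_width: 0.0877
gripper_force: 0.0
```

Run:
```python
from h import *
print(r.get_state()["tcp_pos"],r.get_state()["eef_rot"])
i=r.camera_info("wrist");w=r.capture("wrist");cv2.imwrite("pics/d1.png",w)
t=r.capture("top")[155:235,220:320]
for z in(0,.066,.098):print(z,proj("wrist",[.592,-.229,z],i))
a=cv2.resize(w[100:290,160:480],(640,380));b=cv2.resize(t,(275,220),interpolation=cv2.INTER_CUBIC)
b=cv2.copyMakeBorder(b,0,0,0,365,cv2.BORDER_CONSTANT);cv2.imwrite("pics/d1v.png",cv2.convertScaleAbs(np.vstack([a,b]),alpha=1.2))
```

```text
[ 0.59186092 -0.23173372  0.16089391] [ 1.79989825e+02  4.70343880e-02 -2.47249559e-01]
0 (np.float64(309.0146396621235), np.float64(186.82667856161035))
0.066 (np.float64(308.3216413637471), np.float64(206.59269235140346))
0.098 (np.float64(307.8368622390017), np.float64(220.41978382792232))
```

View pics/d1v.png

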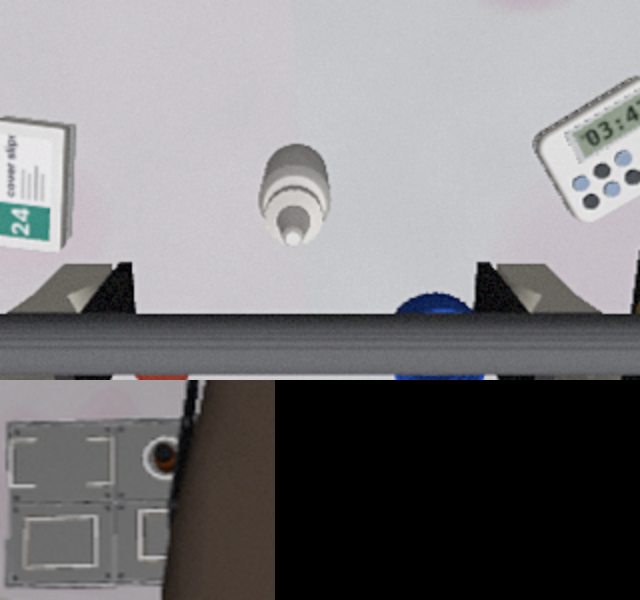

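The dropper tip is at full-frame (306,218), within 1 mm of my prediction. The amber bottle stands in the round well.

Call:
{"api": "jog_arm", "payload": {"deltas": [[[1,0.1,0.1,-3,0],[1,0,0,-3,0],[1,0,0,-2,0],[1,0,0,-1.5,0],[-1,0,0,0,0],[-1,0,0,0,0],[-1,0,0,0,0],[-1,0,0,0,0]]]}}

```text
time_s: 10.18
tcp_pos: [0.5936, -0.2281, 0.0673]
eef_rot: [180.0, -0.1, -0.0]
contact_force: [0.3, 0.0, -0.1]
gripper_width: 0.0531
gripper_force: 0.0
```

Call:
{"api": "jog_arm", "payload": {"deltas": [[[-1,0,0,0,0],[-1,0,0,0,0],[-1,0,0,0,0]]]}}

```text
time_s: 10.55
tcp_pos: [0.5932, -0.2281, 0.0666]
eef_rot: [180.0, -0.0, -0.1]
contact_force: [0.1, 0.1, 0.8]
gripper_width: 0.0281
gripper_force: 15.0
```

Call:
{"api": "jog_arm", "payload": {"deltas": [[[-1,0,0,5,0],[-1,0,0,5,0],[-1,-1.3,4,0,0],[-1,-1.3,4,0,0],[-1,-1.3,4,0,0],[-1,-1.3,4,0,0],[-1,-1.3,4,0,0],[-1,-1.3,4,0,0]]]}}

```text
time_s: 11.55
tcp_pos: [0.5146, 0.0132, 0.1666]
eef_rot: [-180.0, -0.0, -0.1]
contact_force: [0.8, 0.3, -0.4]
gripper_width: 0.0288
gripper_force: 15.0
```

Call:
{"api": "jog_arm", "payload": {"deltas": [[[-1,-1.4,4,0,0],[-1,-1.4,3.75,0,0],[-1,0,0,-2,0],[-1,0,0,-1.5,0],[-1,0,0,0,0],[-1,0,0,0,0]]]}}

```text
time_s: 12.3
tcp_pos: [0.4876, 0.0891, 0.1318]
eef_rot: [180.0, -0.0, -0.1]
contact_force: [0.2, 0.2, -0.9]
gripper_width: 0.029
gripper_force: 15.0
```

Run:
```python
from h import *
p=r.get_state()["tcp_pos"];print(p,r.get_state()["eef_rot"],r.get_state()["gripper_width"])
i=r.camera_info("wrist");w=r.capture("wrist");cv2.imwrite("pics/d2.png",w)
for x in(-.023,.023):
  for y in(-.023,.023):print(x,y,proj("wrist",[.487+x,.0895+y,.05],i))
s=r.capture("scene")[150:250,210:340]
a=cv2.resize(w[100:290,160:480],(640,380));b=cv2.resize(s,(286,220),interpolation=cv2.INTER_CUBIC)
b=cv2.copyMakeBorder(b,0,0,0,354,cv2.BORDER_CONSTANT);cv2.imwrite("pics/d2v.png",cv2.convertScaleAbs(np.vstack([a,b]),alpha=1.2))
```

```text
[0.48763166 0.08912823 0.13178303] [ 1.79986665e+02 -4.87707340e-03 -8.80017385e-02] 0.028966295190890064
-0.023 -0.023 (np.float64(343.24139464745355), np.float64(243.15180241832638))
-0.023 0.023 (np.float64(279.8362081882208), np.float64(243.27515495058023))
0.023 -0.023 (np.float64(344.7470755029931), np.float64(181.00574623369107))
0.023 0.023 (np.float64(278.047263612866), np.float64(181.13730066835225))
```

View pics/d2v.png

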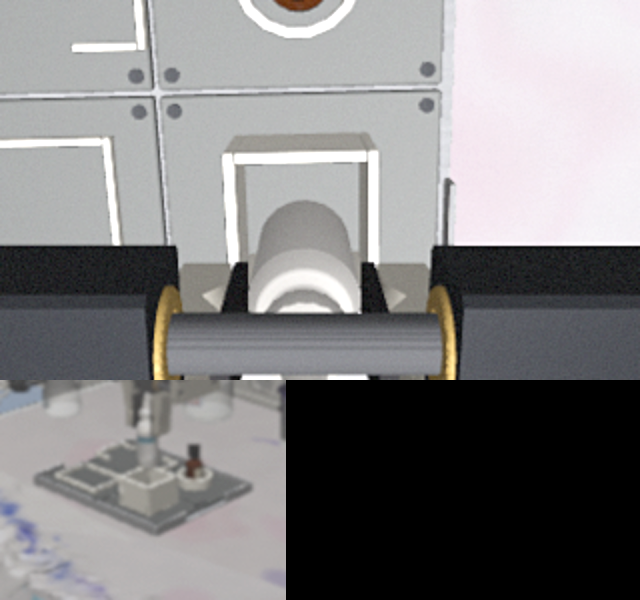

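The square well's inner far corners are at full-frame (279,181) and (344,181), matching the prediction. Lowering.

Call:
{"api": "jog_arm", "payload": {"deltas": [[[-1,0,0,-2,0],[-1,0,0,-1.8,0],[-1,0,0,-1,0],[-1,0,0,-0.4,0],[-1,0,0,-0.2,0],[-1,0,0,-0.1,0],[-1,0,0,0,0]]]}}

```text
time_s: 13.28
tcp_pos: [0.4874, 0.0896, 0.0769]
eef_rot: [-180.0, -0.0, -0.0]
contact_force: [-0.8, -0.3, 0.2]
gripper_width: 0.0282
gripper_force: 15.0
```

Run:
```python
from m import *
# d2 camera: rebuild from the same orientation, shifted TCP (pose then 0.4876,0.0891,0.1318)
print(r.get_state()["tcp_pos"],r.get_state()["contact_force"])
i=r.camera_info("wrist"); V=np.array(i["view"]); R=V[:3,:3]; C=-R.T@V[:3,3]+np.array([.4876,.0891,.1318])-r.get_state()["tcp_pos"]
V[:3,3]=-R@C; i=dict(i,view=V)
print("short inner corner",onplane("wrist",213.5,173,.017,i)); 
for n,x,y,z in[("cross seam",157,93,.016),("long near right inner",135,42,.017)]:print(n,onplane("wrist",160+x/2,100+y/2,z,i))
# w1 view of long pocket brackets: inner/outer corners from contour
g=cv2.cvtColor(w,cv2.COLOR_BGR2GRAY)
for box in((84,136,130,192),(150,136,188,192)):
    x0,y0,x1,y1=box;m=np.zeros(g.shape,np.uint8);m[y0:y1,x0:x1]=(g[y0:y1,x0:x1]>150)*255
    c=max(cv2.findContours(m,cv2.RETR_EXTERNAL,cv2.CHAIN_APPROX_NONE)[0],key=cv2.contourArea)
    for p in cv2.approxPolyDP(c,3,True)[:,0]:print(p,onplane("wrist",*map(float,p),.017,wi)[:2].round(4))
```

```text
[0.48742342 0.08963247 0.07686582] [-0.79571182 -0.28986     0.2172862 ]
short inner corner [0.50966448 0.16663854 0.017     ]
cross seam [0.53025309 0.14597586 0.016     ]
long near right inner [0.54951079 0.15295892 0.017     ]
[ 84 141] [0.5974 0.2595]
[ 84 191] [0.5403 0.2698]
[114 187] [0.545  0.2344]
[ 92 184] [0.5486 0.2591]
[ 85 142] [0.5963 0.2586]
[106 141] [0.5973 0.2351]
[157 139] [0.5994 0.1783]
[179 140] [0.5982 0.154 ]
[185 183] [0.5495 0.1523]
[164 185] [0.5472 0.1767]
[187 185] [0.5472 0.1503]
[181 138] [0.6004 0.1516]
```

Call:
{"api": "jog_arm", "payload": {"deltas": [[[-1,0,0,-0.1,0],[-1,0,0,-0.1,0],[-1,0,0,0,0]]]}}

```text
time_s: 13.65
tcp_pos: [0.4883, 0.0898, 0.0763]
eef_rot: [-180.0, -0.1, 0.0]
contact_force: [-4.2, -0.7, 14.5]
gripper_width: 0.0283
gripper_force: 15.0
```

Call:
{"api": "jog_arm", "payload": {"deltas": [[[0.2,0,0,0.1,0],[0.2,0,0,0,0],[0.2,0,0,0,0],[0.2,0,0,3,0],[0.4,0,0,4,0],[1,0,0,4,0],[1,2.6,-4.9,0,-0.061],[1,2.6,-4.9,0,-0.061]]]}}

```text
time_s: 14.65
tcp_pos: [0.5401, -0.0088, 0.1864]
eef_rot: [-179.9, -0.1, -7.0]
contact_force: [0.4, 0.2, 0.7]
gripper_width: 0.0849
gripper_force: 0.0
```

Call:
{"api": "jog_arm", "payload": {"deltas": [[[1,2.6,-4.95,-3,0],[1,2.6,-5,-3,0],[1,0,0,0,0],[1,0,0,0,0]]]}}

```text
time_s: 15.15
tcp_pos: [0.59, -0.1065, 0.1261]
eef_rot: [180.0, 0.1, -7.1]
contact_force: [0.2, 0.2, 0.7]
gripper_width: 0.0877
gripper_force: 0.0
```

Run:
```python
from h import *
p=r.get_state()["tcp_pos"];print(p,r.get_state()["eef_rot"],r.get_state()["gripper_width"])
i=r.camera_info("wrist");w=r.capture("wrist");cv2.imwrite("pics/b1.png",w)
print(proj("wrist",[.591,-.108,.021],i))
c,s=np.cos(np.radians(-7)),np.sin(np.radians(-7))
for x in(-.028,.028):
  for y in(-.018,.018):print(x,y,np.round(proj("wrist",[.591+c*x-s*y,-.108+s*x+c*y,.021],i),1))
t=r.capture("top")[155:235,220:320]; s=r.capture("scene")[150:250,210:340]
a=cv2.resize(w[100:290,160:480],(640,380));b=np.hstack([cv2.resize(t,(275,220),interpolation=cv2.INTER_CUBIC),cv2.resize(s,(286,220),interpolation=cv2.INTER_CUBIC)])
b=cv2.copyMakeBorder(b,0,0,0,640-b.shape[1],cv2.BORDER_CONSTANT);cv2.imwrite("pics/b1v.png",cv2.convertScaleAbs(np.vstack([a,b]),alpha=1.2))
```

```text
[ 0.59003615 -0.10648502  0.12606494] [ 1.79978961e+02  7.06595579e-02 -7.09007299e+00] 0.08771495612843111
(np.float64(313.7703575736124), np.float64(201.54455821371008))
-0.028 -0.018 [336.4 235.4]
-0.028 0.018 [291.2 235.5]
0.028 -0.018 [337.7 165.6]
0.028 0.018 [289.8 165.7]
```

View pics/b1v.png

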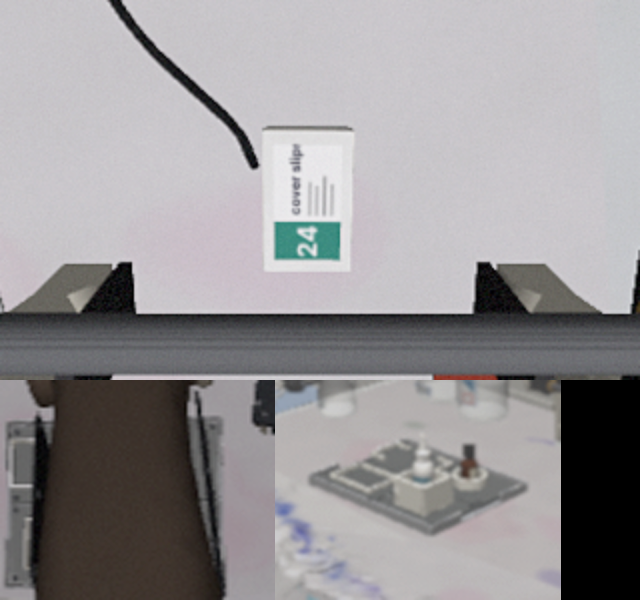

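The box corners are at full-frame (291,164), (336,164), (335,235) and (292,235), which agrees with the measured pose. Both placed bottles stand upright. Descending to grasp the box.

Call:
{"api": "jog_arm", "payload": {"deltas": [[[1,0,0,-3,0],[1,0,0,-3,0],[1,0,0,-2.5,0],[1,0,0,-1.3,0],[-1,0,0,0,0],[-1,0,0,0,0],[-1,0,0,0,0],[-1,0,0,0,0]]]}}

```text
time_s: 16.3
tcp_pos: [0.5907, -0.1062, 0.0294]
eef_rot: [-180.0, -0.1, -7.0]
contact_force: [-1.0, -0.3, 0.5]
gripper_width: 0.0533
gripper_force: 0.0
```

Call:
{"api": "jog_arm", "payload": {"deltas": [[[-1,0,0,0,0],[-1,0,0,0,0],[-1,0,0,0,0]]]}}

```text
time_s: 16.68
tcp_pos: [0.5904, -0.1063, 0.0288]
eef_rot: [180.0, -0.0, -7.0]
contact_force: [-0.5, -0.9, 2.7]
gripper_width: 0.0349
gripper_force: 15.0
```

Call:
{"api": "jog_arm", "payload": {"deltas": [[[-1,0,0,4,0],[-1,0,0,5,0],[-1,0,0,5,0],[-1,-1.06,3.1,0,0.172],[-1,-1.06,3.1,0,0.172],[-1,-1.06,3.1,0,0.172],[-1,-1.06,3.1,0,0.172],[-1,-1.06,3.1,0,0.172]]]}}

```text
time_s: 17.68
tcp_pos: [0.5367, 0.0497, 0.1685]
eef_rot: [-180.0, 0.0, 42.6]
contact_force: [0.3, 0.5, -1.2]
gripper_width: 0.0347
gripper_force: 15.0
```

Call:
{"api": "jog_arm", "payload": {"deltas": [[[-1,-1.07,3.12,0,0.172],[-1,-1.07,3.12,0,0.172],[-1,-1.07,3.12,0,0.172],[-1,-1.07,3.12,0,0.172],[-1,-1.07,3.12,0,0.171],[-1,0,0,0,0],[-1,0,0,-4,0],[-1,0,0,-4,0]]]}}

```text
time_s: 18.68
tcp_pos: [0.484, 0.2046, 0.0881]
eef_rot: [179.9, -0.1, 91.4]
contact_force: [0.5, -0.0, -1.8]
gripper_width: 0.0349
gripper_force: 15.0
```

Call:
{"api": "jog_arm", "payload": {"deltas": [[[-1,0,0,-1,0],[-1,0,0,0,0]]]}}

```text
time_s: 18.92
tcp_pos: [0.484, 0.2044, 0.0787]
eef_rot: [-180.0, 0.1, 91.4]
contact_force: [-0.6, 1.1, -0.6]
gripper_width: 0.035
gripper_force: 15.0
```

Run:
```python
from h import *
p=r.get_state()["tcp_pos"];print(p,r.get_state()["eef_rot"],r.get_state()["gripper_width"],r.get_state()["joints"])
i=r.camera_info("wrist");w=r.capture("wrist");cv2.imwrite("pics/b2.png",w)
c,s=np.cos(np.radians(1.5)),np.sin(np.radians(1.5))
for x in(-.025,.025):
  for y in(.036,):print(x,y,np.round(proj("wrist",[.4845+c*x-s*y,.203+s*x+c*y,.017],i),1))
for x in(-.018,.018):print("box end",np.round(proj("wrist",[p[0]+x,p[1]+.0285,p[2]-.007],i),1))
s=r.capture("scene")[150:250,210:340]
a=cv2.resize(w[100:290,160:480],(640,380));b=cv2.resize(s,(286,220),interpolation=cv2.INTER_CUBIC)
b=cv2.copyMakeBorder(b,0,0,0,354,cv2.BORDER_CONSTANT);cv2.imwrite("pics/b2v.png",cv2.convertScaleAbs(np.vstack([a,b]),alpha=1.2))
```

```text
[0.48399142 0.20442889 0.07867973] [-1.79962652e+02  5.47063873e-02  9.14117796e+01] 0.03499246887489892 [ 4.43202651e+01  1.65932704e+01 -3.01572212e+01  2.13433791e-02
 -4.33141115e+01  1.37075959e+02]
-0.025 0.036 [271.9 168.3]
0.025 0.036 [352.4 168.2]
box end [274.  200.1]
box end [351.5 201.9]
```

View pics/b2v.png

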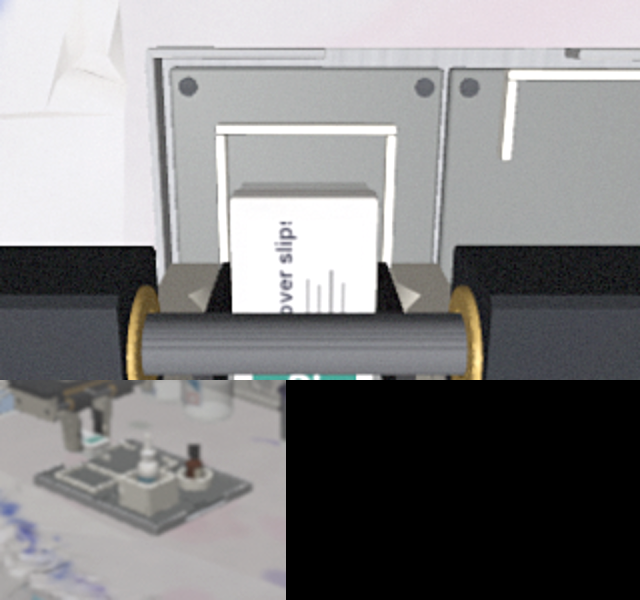

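The pocket's far inner corners are at full-frame (273,167) and (354,167), and the box's far end is at row 197. It is aligned, with the box about 2 mm far in +y, so I'll correct that and lower.

Call:
{"api": "jog_arm", "payload": {"deltas": [[[-1,0,-0.2,-1.5,0],[-1,0,0,-1.2,0],[-1,0,0,-0.7,0],[-1,0,0,-0.3,0],[-1,0,0,-0.2,0],[-1,0,0,0,0]]]}}

```text
time_s: 19.77
tcp_pos: [0.4839, 0.2029, 0.0397]
eef_rot: [180.0, 0.0, 91.5]
contact_force: [-0.4, -0.8, -0.3]
gripper_width: 0.035
gripper_force: 15.0
```

Call:
{"api": "jog_arm", "payload": {"deltas": [[[-1,0,0,-0.1,0],[-1,0,0,-0.1,0],[-1,0,0,0,0]]]}}

```text
time_s: 20.15
tcp_pos: [0.484, 0.203, 0.0387]
eef_rot: [180.0, -0.0, 91.5]
contact_force: [-3.3, -0.6, 9.9]
gripper_width: 0.0348
gripper_force: 15.0
```

Call:
{"api": "jog_arm", "payload": {"deltas": [[[0.3,0,0,0.1,0],[0.3,0,0,0,0],[0.3,0,0,0,0],[0.3,0,0,4,0],[0.6,0,0,5,0],[1,0,0,6,0],[1,-0.87,-4.63,0,-0.14],[1,-0.87,-4.63,0,-0.14]]]}}

```text
time_s: 21.15
tcp_pos: [0.4662, 0.1096, 0.1893]
eef_rot: [179.9, -0.1, 75.2]
contact_force: [0.4, -0.9, 0.1]
gripper_width: 0.0865
gripper_force: 0.0
```

Call:
{"api": "jog_arm", "payload": {"deltas": [[[1,-0.87,-4.63,0,-0.14],[1,-0.87,-4.63,0,-0.14],[1,-0.87,-4.63,0,-0.14],[1,-0.87,-4.63,0,-0.14],[1,-0.87,-4.63,0,-0.14],[1,-0.87,-4.63,0,-0.14],[1,-0.87,-4.63,0,-0.14],[1,-0.87,-4.63,0,-0.14]]]}}

```text
time_s: 22.15
tcp_pos: [0.3963, -0.2617, 0.1887]
eef_rot: [180.0, -0.0, 11.0]
contact_force: [0.4, 0.6, 0.6]
gripper_width: 0.0875
gripper_force: 0.0
```

Call:
{"api": "jog_arm", "payload": {"deltas": [[[1,-0.87,-4.63,0,-0.14],[1,-0.87,-4.63,0,-0.134],[1,0,0,0,0],[1,0,0,0,0]]]}}

```text
time_s: 22.65
tcp_pos: [0.379, -0.3527, 0.1883]
eef_rot: [-180.0, 0.0, -4.5]
contact_force: [0.3, 0.9, -0.2]
gripper_width: 0.0876
gripper_force: 0.0
```

Run:
```python
from h import *
import pickle
p=r.get_state()["tcp_pos"];print(p,r.get_state()["eef_rot"],r.get_state()["gripper_width"],r.get_state()["joints"].round(1))
i=r.camera_info("wrist");w=r.capture("wrist");cv2.imwrite("pics/m1.png",w);pickle.dump(i,open("m1.pkl","wb"))
t=r.capture("top")[155:235,220:320]
print("pred mailer",proj("wrist",[.432,-.345,.012],i),"dye",proj("wrist",[.438,-.239,.088],i))
a=cv2.resize(w[60:270,120:520],(800,420),interpolation=cv2.INTER_CUBIC);b=cv2.resize(t,(225,180),interpolation=cv2.INTER_CUBIC)
b=cv2.copyMakeBorder(b,0,0,0,575,cv2.BORDER_CONSTANT);cv2.imwrite("pics/m1v.png",cv2.convertScaleAbs(np.vstack([a,b]),alpha=1.2))
```

```text
[ 0.37901387 -0.35269319  0.18825246] [-1.79974867e+02  3.90415383e-02 -4.46937846e+00] 0.08757125671905598 [-21.2   8.5 -23.7  -0.  -57.9 106.7]
pred mailer (np.float64(299.5271589718635), np.float64(129.37317799579537)) dye (np.float64(148.8057860363375), np.float64(138.33183526227896))
```

View pics/m1v.png

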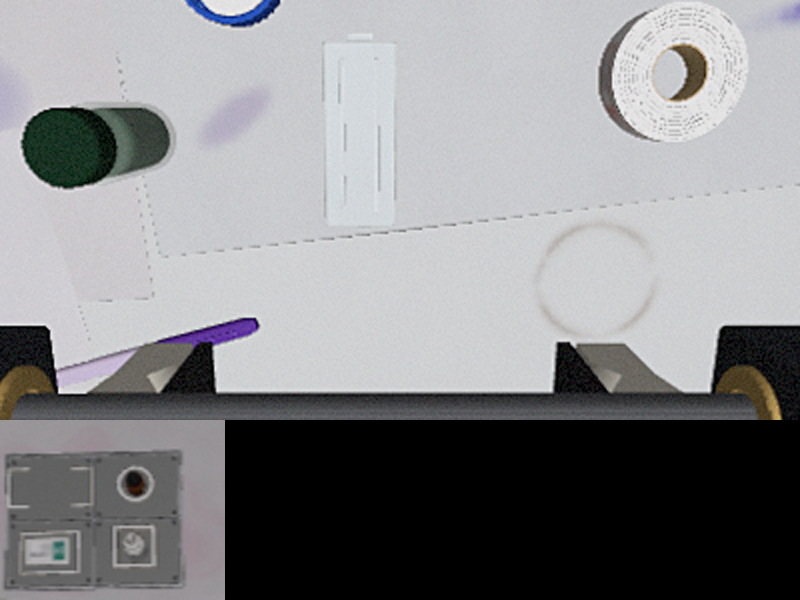

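The mailer's corners in the crop are (324,42), (395,43), (393,224) and (324,223), with its tab at the far end at (360,36). The dye cap is at (69,148) with its base's right edge at (174,137). The three placed items sit properly.

Run:
```python
from h import *
import pickle
i=pickle.load(open("m1.pkl","rb")); f=lambda x,y,z:onplane("wrist",120+x/2,60+y/2,z,i)[:2]
P=np.array([f(x,y,.012) for x,y in[(324,42),(395,43),(393,224),(324,223)]]);print(P.round(4),P.mean(0).round(4),[np.hypot(*(P[k]-P[(k+1)%4])).round(4) for k in range(4)],np.degrees(np.arctan2(*(P[0]-P[3]+P[1]-P[2])[::-1])).round(1))
print("dye cap",f(69,148,.088),"base edge",f(174,137,0),"tape edges",f(600,75,.02),f(748,70,.03),"pen",f(258,324,.005))
```

```text
[[ 0.4762 -0.3329]
 [ 0.4733 -0.3651]
 [ 0.3901 -0.3579]
 [ 0.3932 -0.3244]] [ 0.4332 -0.3451] [np.float64(0.0323), np.float64(0.0835), np.float64(0.0337), np.float64(0.0835)] -5.4
dye cap [ 0.44071676 -0.24371965] base edge [ 0.43933187 -0.2542424 ] tape edges [ 0.45187865 -0.45567658] [ 0.44880068 -0.51648388] pen [ 0.34181931 -0.28410352]
```

Call:
{"api": "jog_arm", "payload": {"deltas": [[[1,2.6,-0.5,0,-0.01],[1,2.6,-0.45,0,0],[1,0,0,-4,0],[1,0,0,-4,0],[1,0,0,-4,0],[1,0,0,-2,0],[1,0,0,0,0]]]}}

```text
time_s: 23.62
tcp_pos: [0.4309, -0.3608, 0.0474]
eef_rot: [-179.9, 0.2, -4.9]
contact_force: [-0.1, -0.6, 1.4]
gripper_width: 0.0873
gripper_force: 0.0
```

Call:
{"api": "jog_arm", "payload": {"deltas": [[[1,0,0,-1.4,0],[1,0,0,-1,0],[1,0,0,0,0],[-1,0,0,0,0],[-1,0,0,0,0],[-1,0,0,0,0],[-1,0,0,0,0],[-1,0,0,0,0]]]}}

```text
time_s: 24.62
tcp_pos: [0.4315, -0.3623, 0.0247]
eef_rot: [180.0, -0.0, -5.0]
contact_force: [0.5, -0.1, 0.4]
gripper_width: 0.0434
gripper_force: 0.3
```

Call:
{"api": "jog_arm", "payload": {"deltas": [[[-1,0,0,0,0],[-1,0,0,0,0],[-1,0,0,0,0]]]}}

```text
time_s: 25.0
tcp_pos: [0.4314, -0.3623, 0.0247]
eef_rot: [180.0, 0.0, -5.0]
contact_force: [-0.9, 0.5, 1.1]
gripper_width: 0.0338
gripper_force: 15.0
```

Call:
{"api": "jog_arm", "payload": {"deltas": [[[-1,0,0,2,0],[-1,0,0,5,0],[-1,0,0,5,0],[-1,0,0,2,0],[-1,1.09,4.36,0,0.13],[-1,1.09,4.36,0,0.13],[-1,1.09,4.36,0,0.13],[-1,1.09,4.36,0,0.13]]]}}

```text
time_s: 26.0
tcp_pos: [0.475, -0.1866, 0.1646]
eef_rot: [180.0, -0.0, 25.0]
contact_force: [1.1, 0.2, -1.6]
gripper_width: 0.0333
gripper_force: 15.0
```

Call:
{"api": "jog_arm", "payload": {"deltas": [[[-1,1.09,4.36,0,0.13],[-1,1.09,4.36,0,0.13],[-1,1.09,4.36,0,0.13],[-1,1.09,4.36,0,0.13],[-1,1.09,4.36,0,0.13],[-1,1.09,4.36,0,0.13],[-1,1.09,4.36,0,0.13],[-1,1.08,4.36,0,0.13]]]}}

```text
time_s: 27.0
tcp_pos: [0.5622, 0.1623, 0.1645]
eef_rot: [-180.0, 0.0, 84.6]
contact_force: [0.2, -0.7, -0.6]
gripper_width: 0.0335
gripper_force: 15.0
```

Call:
{"api": "jog_arm", "payload": {"deltas": [[[-1,1.08,4.36,0,0.124],[-1,0,0,0,0],[-1,0,0,-4,0],[-1,0,0,-4,0],[-1,0,0,0,0],[-1,0,0,0,0]]]}}

```text
time_s: 27.75
tcp_pos: [0.5737, 0.2045, 0.0859]
eef_rot: [179.9, -0.0, 91.4]
contact_force: [-0.6, 0.5, 0.1]
gripper_width: 0.0337
gripper_force: 15.0
```

Run:
```python
from h import *
S=r.get_state();p=S["tcp_pos"];print(p,S["eef_rot"],S["gripper_width"],S["joints"].round(1))
i=r.camera_info("wrist");w=r.capture("wrist");cv2.imwrite("pics/m2.png",w)
c,s=np.cos(np.radians(1.5)),np.sin(np.radians(1.5))
for x in(-.024,.024):
  y=.053;print("pocket",x,np.round(proj("wrist",[.5735+c*x-s*y,.206+s*x+c*y,.017],i),1))
for x in(-.017,.017):print("mailer end",np.round(proj("wrist",[p[0]+x,p[1]+.041+.003,p[2]-.0127],i),1))
s=r.capture("scene")[150:250,210:340]
a=cv2.resize(w[80:290,160:480],(640,420));b=cv2.resize(s,(234,180),interpolation=cv2.INTER_CUBIC)
b=cv2.copyMakeBorder(b,0,0,0,406,cv2.BORDER_CONSTANT);cv2.imwrite("pics/m2v.png",cv2.convertScaleAbs(np.vstack([a,b]),alpha=1.2))
```

```text
[0.57365248 0.20451128 0.08593908] [ 1.79935504e+02 -1.12802416e-02  9.14438096e+01] 0.03365264848905982 [ 38.   22.7 -19.1   0.  -48.1 143.4]
pocket -0.024 [272.7 134.9]
pocket 0.024 [349.3 134.8]
mailer end [277.3 165. ]
mailer end [349.7 166.8]
```

View pics/m2v.png

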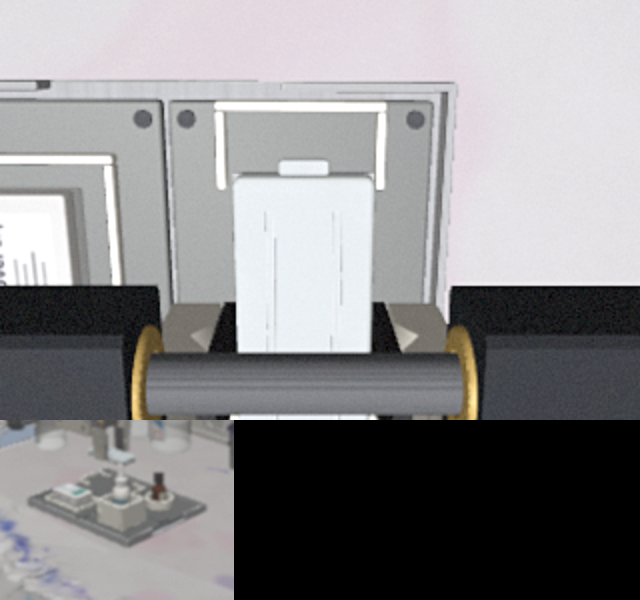

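The pocket's far inner corners are at full-frame (272,135) and (348,135), as predicted. The mailer is centred and its end (row 168) will land inside. Lowering.

Call:
{"api": "jog_arm", "payload": {"deltas": [[[-1,0,-0.1,-2,0],[-1,0,0,-1.5,0],[-1,0,0,-0.8,0],[-1,0,0,-0.4,0],[-1,0,0,-0.2,0],[-1,0,0,-0.1,0],[-1,0,0,0,0]]]}}

```text
time_s: 28.72
tcp_pos: [0.5731, 0.2036, 0.0349]
eef_rot: [180.0, -0.0, 91.5]
contact_force: [-0.9, -0.1, -0.2]
gripper_width: 0.0338
gripper_force: 15.0
```

Call:
{"api": "jog_arm", "payload": {"deltas": [[[-1,0,0,-0.1,0],[-1,0,0,0,0]]]}}

```text
time_s: 28.98
tcp_pos: [0.5731, 0.2037, 0.0347]
eef_rot: [180.0, -0.0, 91.5]
contact_force: [-2.6, -1.1, 6.2]
gripper_width: 0.0336
gripper_force: 15.0
```

Call:
{"api": "jog_arm", "payload": {"deltas": [[[-0.05,0,0,0,0],[-0.05,0,0,0,0],[-0.05,0,0,0,0],[-0.05,0,0,1,0],[-0.05,0,0,3,0],[-0.05,0,0,5,0],[-0.05,0,0,6,0],[-0.05,0,0,3,0]]]}}

```text
time_s: 29.98
tcp_pos: [0.574, 0.204, 0.2184]
eef_rot: [179.7, -0.1, 91.5]
contact_force: [0.7, 1.0, -0.5]
gripper_width: 0.0418
gripper_force: 0.0
```

Call:
{"api": "jog_arm", "payload": {"deltas": [[[0,-1,-4,0,0],[0,-1,-4,0,0],[0,-1,-4,0,0],[0,-1,-4,0,0],[0,-1,-4,0,0],[0,-1,-4,0,0],[0,0,0,0,0]]]}}

```text
time_s: 30.85
tcp_pos: [0.5121, -0.0385, 0.2145]
eef_rot: [180.0, -0.0, 91.3]
contact_force: [-0.5, -0.2, 0.4]
gripper_width: 0.044
gripper_force: 0.0
```

Run:
```python
from h import *
S=r.get_state();print(S["tcp_pos"],S["eef_rot"],S["gripper_width"],S["time_s"])
w=r.capture("wrist");t=r.capture("top");s=r.capture("scene")
b=np.hstack([cv2.resize(t[160:240,215:315],(300,240),interpolation=cv2.INTER_CUBIC),cv2.resize(s[165:285,215:455],(480,240),interpolation=cv2.INTER_CUBIC)])
a=cv2.copyMakeBorder(cv2.resize(w,(560,350)),0,0,0,220,cv2.BORDER_CONSTANT)
cv2.imwrite("pics/f.png",cv2.convertScaleAbs(np.vstack([a,b]),alpha=1.2))
```

```text
[ 0.5120744  -0.03853998  0.21452359] [ 1.79955771e+02 -7.59418849e-03  9.13048663e+01] 0.04397366262938346 30.85
```

View pics/f.png

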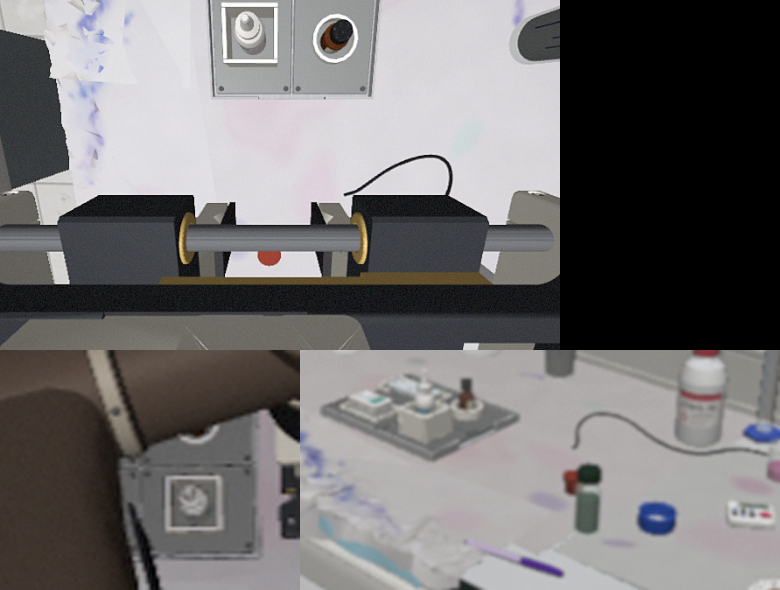

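The last picture shows the dropper at (248,32) and the amber bottle at (335,37), upright in their wells. The scene view shows both boxes flat in the tray, and the dye bottle and timer where they were. Handing in.

```bash
python3 -c "
from plant import r
print(r.close_job())"
```

```text
the job is handed in; nothing more can be done
None
```

All four kit items were placed in their own places in the order asked, each lowered until it touched the floor, with the dye bottle and timer left alone; the job was handed in at about 31 s.

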